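Knock a stuck power sensor out of its test nest

TASK

The white power sensor is stuck down in the pocket of the blue-legged test nest. Take the orange-handled knockout tool, bring its foot into the tunnel under the nest and push its pin up through the hole in the pocket floor until the spring catches snap in under the sensor and hold it up, then draw the tool out again. Lay the sensor gently, flat and right way up in the grey tray, and stand the tool back on its black rubber mat, without shifting or tipping the horns, the probe rod or the blue box.

Things in the scene. Friction and masses are not known exactly. Their poses are not given: they have to be found in the camera images.
- nest: Fixed test nest: aluminium pocket block on two blue end plates. Origin: on the worktop under its centre, z up. Block 112 (nest x) x 67 mm (nest y); black catch buttons stick out to y +-43 at z 116. End plates x +-44 to +-56, 67 mm wide; their flange feet, 8 mm high, reach x +-74. Sensor connectors overhang to about x +-79.
- nest_tunnel (a point): Centre of the underside of the pocket floor, nest z 80. The tunnel below runs along nest y, open at both ends, 88 mm wide (x -44 to 44), empty from the worktop up to z 80. With the tool's foot pressed against this underside the pin tip is at z 128.
- nest_hole (a point): Centre of the round knockout hole, 25 mm in diameter, at the top of the 8 mm thick pocket floor (nest z 88).
- nest_rim (a point): Centre of the pocket's mouth at rim height (nest z 127). Pocket 88 x 39 mm, 39 mm deep; long walls 14 mm thick, end walls slotted for the connectors.
- catch_level (a point): Nest z 120: top of the four spring catches, 8 mm pins in the long walls at x +-25 mm, that press lightly (about 0.6 N each) on the sensor's sides. When its underside rises above this level (32 mm up) they spring in 6 mm below it and carry it, the top 29 mm of the body then standing above the rim, to be gripped across along nest y.
- sensor: Loose white power sensor, about 200 g: box body 36 wide (x) x 85 long (y -48 to +37) x 36 mm high, thinner connectors at both ends (146 mm overall). Origin: on the underside, 5.5 mm from mid-body towards +y; z up. It starts in the pocket, top 3 mm below the rim, its y along the nest's -x, origin at nest x -5.5 mm. Centre of mass near mid-body.
- tool: Loose steel knockout tool, about 300 g, C-shaped, standing on its foot. Origin: underside of the foot, below the handle; z up, x towards the pin. Foot 110 x 34 x 12 mm (x -18 to 92). Brass pin, 14 mm diameter, at x 72 on a 22 mm collar 4 mm high. Upright shank 14 mm square at x 0 with an orange grip on top, z 125 to 181.
- tool_grip (a point): Middle of the tool's orange square grip (22 x 22 x 56 mm), at tool z 155; grip it from above across either pair of faces.
- pin_tip (a point): Top centre of the tool's brass pin (x 72, z 60 mm in the tool).
- mat: Fixed black rubber mat, 140 x 64 x 3 mm, parking place of the tool. Origin: centre of its underside, x along its length. The tool starts on it and must end on it, its whole foot on the mat; which way round does not matter.
- tray: Fixed grey open tray, 157 (x) x 207 (y) x 45 mm high, walls about 4 mm, floor top at z 4. Origin: centre of the underside. The sensor fits lengthwise along tray y.
- horn_small: Bystander, loose: short black horn antenna, 40 x 46 x 102 mm, standing. Origin: centre of the underside.
- horn_mid: Bystander, loose: taller slim black horn antenna, 46 x 50 x 147 mm, standing. Origin: centre of the underside.
- probe: Bystander, loose: white probe rod with black cap on a round foot 32 mm wide, 126 mm high. Origin: centre of the underside.
- blue_box: Bystander, loose: small blue box, 56 x 80 x 47 mm. Origin: centre of the underside.
There are look-alikes about, which are no part of the job. What is shaped like the sensor but pink or red is not meant.

How it is judged (in metres and radians):
On the way, in this order (a step that is already met when the one before it is completed fails the run):
1. the tool's pin stands up through the hole in the pocket floor and has pushed the sensor up at least 30 mm (x of pin_tip in the frame of nest between -0.013 and 0.013 m and y of pin_tip in the frame of nest between -0.013 and 0.013 m and z of pin_tip in the frame of nest above 0.116 m and z of sensor in the frame of nest above 0.118 m), for 0.1 s.
2. the sensor rests level on the catches, with the tool's pin drawn down out of the hole and out of the tunnel (x of sensor in the frame of nest between -0.014 and 0.003 m and y of sensor in the frame of nest between -0.006 and 0.006 m and z of sensor in the frame of nest between 0.117 and 0.125 m and angle between sensor's own z axis and vertical below 0.08 rad and horizontal distance between pin_tip and nest above 0.05 m), for 0.2 s.
At the end, for the whole second after the job is handed in: Sensor on the tray floor, right way up, level within 0.1 rad, origin within 60 mm of the tray centre along each tray axis. Tool upright within 0.08 rad on the mat, lengthwise either way (handle 17 to 57 mm from mat centre), handle and pin within 20 mm of its centre line. Both at rest (x of sensor in the frame of tray between -0.06 and 0.06 m and y of sensor in the frame of tray between -0.06 and 0.06 m and z of sensor in the frame of tray between 0 and 0.009 m and angle between sensor's own z axis and vertical below 0.1 rad and linear speed of each of sensor, tool below 0.02 m/s and angle between tool's own z axis and vertical below 0.08 rad and height (world z) of tool between 0.001 and 0.007 m and ((x of tool in the frame of mat between -0.057 and -0.017 m and x of pin_tip in the frame of mat above 0.01 m) or (x of tool in the frame of mat between 0.017 and 0.057 m and x of pin_tip in the frame of mat below -0.01 m)) and y of tool in the frame of mat between -0.02 and 0.02 m and y of pin_tip in the frame of mat between -0.02 and 0.02 m); the robot touches nothing.
It fails at once if the blue box is shifted by more than 30 mm or tipped (distance of blue_box from where it was at the start of the episode above 0.03 m or angle between blue_box's own z axis and vertical above 0.3 rad).
It fails at once if the short horn is shifted by more than 30 mm or tipped (distance of horn_small from where it was at the start of the episode above 0.03 m or angle between horn_small's own z axis and vertical above 0.3 rad).
It fails at once if the taller horn is shifted by more than 30 mm or tipped (distance of horn_mid from where it was at the start of the episode above 0.03 m or angle between horn_mid's own z axis and vertical above 0.3 rad).
It fails at once if the probe rod is shifted by more than 30 mm or tipped (distance of probe from where it was at the start of the episode above 0.03 m or angle between probe's own z axis and vertical above 0.3 rad).
It fails at once if the sensor is dropped (it moves faster than 1 m/s, as after a fall of 50 mm) (linear speed of sensor above 1 m/s).
It also fails if it takes over 67 s, if anything falls off the work surface, if the arm or the gripper's body presses on something with over 40 N, if the wrist force passes 120 N, or if a joint passes its speed limit or range.

ROBOT

A 6-joint arm with a two-finger parallel gripper is mounted at the origin on a cart in front of the work surface, level with it; the furniture and walls round the work are solid. World frame = base frame: x ahead of the robot, y to its left, z up, the work surface at z = 0. Lengths are in m, angles in degrees, forces in N, time in s.
With the tool pointing down it reaches from about 0.3 to 0.85 m from the base axis. Payload 4.2 kg.
Tool frame: the origin (TCP) lies at the very end of the fingers, on their centre line; the grasp point (between the pads) lies 19 mm behind it; z points along the fingers, y is the direction in which the jaws open and shut (so a half turn about z gives the same grasp; the last joint's range is limited). The gripper opens to 91 mm and grips with 3 to 60 N. Pads are 32 mm wide; open, the fingers measure 118 mm over their backs; the gripper's body (76 mm by 178 mm) begins 60 mm behind the grasp point.
Start: joints at [-67.666, 18.312, 89.639, -0, 72.044, -1.146], TCP at [0.229, -0.527, 0.214] pointing down, gripper open.
Joint ranges: [-177.97, 177.97], [-48.28, 115.42], [12.27, 149.76], [-77.06, 257.06], [2.81, 150.46], [-146.56, 146.56]. Speed limits (degrees/s): [147.25, 147.25, 180, 180, 180, 180].

INTERFACE

Orientations are given as a 3x3 rotation matrix whose columns are the frame's x, y, z axes.
In Python, from cell import reach, move_straight, goto_joints, command_gripper, wait, solve_ik, grab_frame, PlanningError, sign_off, boxes_of, outline_of, current_time, current_qpos, current_joint_vel, current_joint_torque, current_tcp_pos, current_tcp_rot, current_contact_force, current_torque, current_opening gives the robot as it stands. Calls block until the motion is done:
- reach(position, orientation): joint-space move of the TCP to a pose.
- move_straight(position, frame=None, rate=0.15, force_limit=None): straight line of the TCP; frame=None keeps the orientation; rate is the mean speed in m/s. With force_limit (N) it stops when the force on the tool has changed by that much, and returns True; else False.
- goto_joints(angles): joint-space move.
- command_gripper(opening, squeeze=None): finger opening in m; squeeze is the grip in N (None keeps the last); returns when the fingers have stopped.
- wait(seconds).
- solve_ik(position, orientation): joint angles nearest the present ones, or None.
- grab_frame(name): name is "scene" or "top" or "wrist"; returns a dict with "img" (480x640x3 uint8, red, green, blue), "range_z" (480x640 float32, m along the optical axis (not along the pixel's ray), 0 where there is no reading), "fx", "fy", "cx", "cy" (pixels), "R" (3x3) and "t" (3): a world point X has camera coordinates R X + t. Camera axes: x right, y down, z forward; pixel columns grow to the right and rows downward; lengths in m; the calibration is good to about 2 mm. A picture is of the moment at which its call begins.
A pose or a line that the arm cannot do raises PlanningError and nothing moves.
- sign_off(): hands the job in, once; it reports no verdict.
Trained networks look in a picture, given as the dict that the camera call returned (one of the last four; its "shot" number tells which), for a name from the list of things; names that differ only in an ending like _2 or _b are one class to them, and where a whole thing is asked for, a point or a joint stands for the part that bears it (a point fixed in the world has none). Each returns a list of dicts, best first, with "conf" (0 to 1); they miss things now and then, are a little off and sometimes report something else, mostly with a low value. They report only what shows in the picture. A call takes as long as a camera call. They do not tell look-alikes from the thing itself.
- boxes_of(picture, query): "extent" ([centre column, centre row, width, height] in pixels, round what is visible of it).
- outline_of(picture, query): "region" (480x640 bool, what is visible of it) and "extent" ([centre column, centre row, width, height] in pixels, round what is visible of it).
Readings, each from a call of its own:
- current_time(): time.
- current_qpos(): joint angles.
- current_joint_vel(): joint speeds.
- current_joint_torque(): joint torques, N m.
- current_tcp_pos(): TCP position.
- current_tcp_rot(): TCP orientation.
- current_contact_force(): force on the tool from outside, world axes, zero at the start.
- current_torque(): the same for the moment, N m.
- current_opening(): finger opening in m.
Only numpy, scipy, OpenCV 4.12 (cv2) and the standard library are available. Lean on these libraries where they do the work, as an engineer would, in place of code of your own. Each camera call takes 0.05 s, during which the arm holds its last target.

## Working session

There is one attempt and no reset: what is moved stays moved. The work goes in short steps, each a Python script; the robot and the scene stay as the last script left them, time stands still between calls to the robot, and variables do not carry over. Pictures are saved under pics/ and viewed, and the job is handed in when it is done.

```bash
ls; mkdir -p pics; python3 - <<'E'
from cell import *
import cv2,numpy as np,pickle
for n in ["scene","top","wrist"]:
    f=grab_frame(n); cv2.imwrite(f"pics/{n}0.png",f["img"][:,:,::-1]); pickle.dump(f,open(f"pics/{n}0.pkl","wb"))
    print(n,f["fx"],f["cx"],f["cy"],np.round(f["R"],3).tolist(),np.round(f["t"],3), (f["range_z"]>0).mean())
    for q in ["nest","sensor","tool","mat","tray","horn_small","horn_mid","probe","blue_box"]:
        print(q,[(round(b["conf"],2),np.round(b["extent"]).tolist()) for b in boxes_of(f,q)][:3])
print(current_time(),current_opening())
E
```

```text
pics
scene 466.94524645544203 316.4429387146711 239.84651078257528 [[-0.711, -0.703, -0.022], [-0.293, 0.324, -0.9], [0.64, -0.633, -0.436]] [0.39  0.25  0.897] 0.9959375
nest [(0.78, [334.0, 260.0, 49.0, 72.0])]
sensor [(0.88, [334.0, 246.0, 24.0, 31.0]), (0.82, [286.0, 258.0, 24.0, 26.0]), (0.67, [352.0, 230.0, 35.0, 16.0])]
tool [(0.64, [384.0, 228.0, 35.0, 66.0])]
mat [(0.75, [382.0, 256.0, 46.0, 18.0])]
tray [(0.9, [209.0, 330.0, 86.0, 58.0])]
horn_small [(0.7, [270.0, 298.0, 30.0, 47.0])]
horn_mid [(0.86, [256.0, 259.0, 13.0, 56.0])]
probe [(0.64, [396.0, 222.0, 26.0, 24.0]), (0.45, [330.0, 220.0, 1.0, 19.0])]
blue_box [(0.71, [396.0, 222.0, 30.0, 23.0]), (0.45, [271.0, 297.0, 29.0, 46.0])]
top 579.2983304539796 317.51934838341714 240.875674933232 [[0.003, -1.0, -0.008], [-0.995, -0.003, -0.098], [0.098, 0.008, -0.995]] [-0.002  0.561  1.267] 0.99583984375
nest [(0.87, [314.0, 274.0, 46.0, 70.0])]
sensor [(0.95, [317.0, 275.0, 30.0, 66.0]), (0.73, [424.0, 205.0, 57.0, 26.0]), (0.62, [313.0, 200.0, 57.0, 34.0])]
tool [(0.61, [411.0, 274.0, 24.0, 56.0])]
mat [(0.84, [408.0, 275.0, 39.0, 65.0])]
tray [(0.65, [151.0, 248.0, 74.0, 91.0]), (0.16, [318.0, 275.0, 49.0, 69.0])]
horn_small [(0.77, [221.0, 271.0, 27.0, 24.0]), (0.7, [318.0, 274.0, 46.0, 71.0])]
horn_mid [(0.74, [260.0, 214.0, 28.0, 34.0])]
probe [(0.74, [374.0, 209.0, 15.0, 22.0]), (0.3, [316.0, 276.0, 48.0, 68.0])]
blue_box [(0.78, [484.0, 242.0, 41.0, 41.0]), (0.48, [317.0, 276.0, 43.0, 72.0]), (0.42, [410.0, 274.0, 27.0, 50.0])]
wrist 359.8224598370033 319.1909167432545 249.55919070247776 [[0.398, -0.917, -0.002], [-0.892, -0.388, 0.235], [-0.216, -0.092, -0.972]] [-0.574 -0.026  0.391] 0.9704361979166667
nest []
sensor []
tool []
mat []
tray []
horn_small []
horn_mid []
probe []
blue_box []
1.5 0.0913604308684213
```

```bash
python3 - <<'E'
import cv2
a=cv2.imread("pics/top0.png")[150:340,90:530]; cv2.imwrite("pics/topz.png",cv2.resize(a,None,fx=1.8,fy=1.8,interpolation=cv2.INTER_CUBIC))
a=cv2.imread("pics/scene0.png")[170:380,150:440]; cv2.imwrite("pics/scenez.png",cv2.resize(a,None,fx=2.7,fy=2.7,interpolation=cv2.INTER_CUBIC))
E
```

```text
(no output)
```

View pics/topz.png

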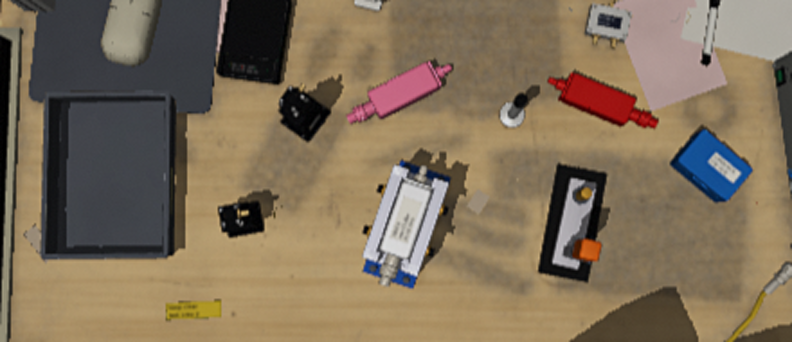

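View pics/scenez.png

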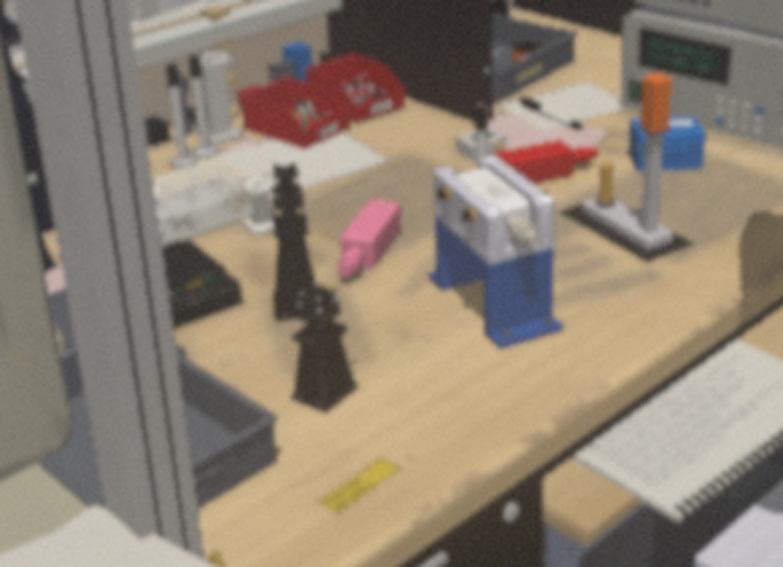

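```bash
cat > h.py <<'E'
import numpy as np,cv2,pickle
def cloud(f):
    z=f["range_z"]; v,u=np.mgrid[:480,:640]
    P=np.stack([(u-f["cx"])/f["fx"]*z,(v-f["cy"])/f["fy"]*z,z],-1)
    W=(P-f["t"])@f["R"]; W[z<=0]=np.nan
    return W
def proj(f,X):
    c=np.asarray(X)@np.asarray(f["R"]).T+f["t"]
    return np.stack([c[...,0]/c[...,2]*f["fx"]+f["cx"],c[...,1]/c[...,2]*f["fy"]+f["cy"]],-1)
def save(f,name,img=None):
    cv2.imwrite(f"pics/{name}.png",(f["img"] if img is None else img)[:,:,::-1]); pickle.dump(f,open(f"pics/{name}.pkl","wb"))
E
python3 - <<'E'
from h import *
from cell import *
f=pickle.load(open("pics/top0.pkl","rb")); W=cloud(f)
w=pickle.load(open("pics/wrist0.pkl","rb"))
C=-np.array(w["R"]).T@w["t"]; Rt=np.array(current_tcp_rot()); p=np.array(current_tcp_pos())
print("tcp rot",np.round(Rt,3).tolist()); print("cam in tcp",np.round(Rt.T@(C-p),4)); print("camR in tcp",np.round(Rt.T@np.array(w["R"]).T,3).tolist())
print("topcam",-np.array(f["R"]).T@f["t"])
tab=W[(np.abs(W[...,2])<.02)];print("table z",np.nanmedian(tab[:,2]))
ex=dict(nest=(314,274,46,70),tool=(411,274,24,56),mat=(408,275,39,65),tray=(151,248,74,91),hs=(221,271,27,24),hm=(260,214,28,34),probe=(374,209,15,22),bb=(484,242,41,41),pink=(313,200,57,34))
for k,(a,b,c,d) in ex.items():
    S=W[b-d//2-3:b+d//2+3,a-c//2-3:a+c//2+3].reshape(-1,3); 
    S=S[S[:,2]>0.012] if k!='mat' else S
    print(k,np.round(np.nanmin(S,0),3),np.round(np.nanmax(S,0),3))
    if k in('nest','tool'):
        for lo,hi in((.1,.14),(.15,.2),(.05,.075),(.012,.03)):
            s=S[(S[:,2]>lo)&(S[:,2]<hi)]
            if len(s)>4: print(lo,hi,len(s),s.mean(0).round(4),cv2.minAreaRect(s[:,:2].astype(np.float32)*1000))
E
```

```text
tcp rot [[0.917, 0.398, 0.0], [0.398, -0.917, -0.0], [-0.0, 0.0, -1.0]]
cam in tcp [ 0.0661 -0.0005 -0.1709]
camR in tcp [[-0.0, -0.972, -0.235], [1.0, 0.0, -0.002], [0.002, -0.235, 0.972]]
topcam [ 0.43428513 -0.01132742  1.3154396 ]
table z 0.0008717924726682691
nest [ 0.414 -0.049  0.012] [0.565 0.054 0.134]
0.1 0.14 1854 [0.4861 0.0049 0.1237] ((482.90911865234375, 5.927581787109375), (84.69039916992188, 144.57083129882812), 71.47256469726562)
0.012 0.03 43 [0.4691 0.0073 0.0134] ((486.7164306640625, 0.8394546508789062), (60.68296432495117, 145.56484985351562), 69.25633239746094)
tool [ 0.428 -0.233  0.012] [ 0.547 -0.178  0.191]
0.1 0.14 28 [ 0.4524 -0.1888  0.1319] ((450.9955139160156, -190.15887451171875), (30.734716415405273, 16.92986297607422), 26.50539779663086)
0.15 0.2 155 [ 0.4541 -0.1946  0.1806] ((454.0890808105469, -196.83370971679688), (23.142040252685547, 21.90966796875), 76.95596313476562)
0.05 0.075 44 [ 0.5131 -0.2087  0.0625] ((489.5811462402344, -204.5150909423828), (14.104252815246582, 84.29638671875), 77.07301330566406)
0.012 0.03 541 [ 0.4928 -0.2036  0.0159] ((488.0754699707031, -204.6092071533203), (37.12095260620117, 114.6146469116211), 79.0273666381836)
mat [ 0.41  -0.255 -0.007] [ 0.567 -0.155  0.191]
tray [0.444 0.293 0.012] [0.651 0.453 0.053]
hs [0.476 0.187 0.012] [0.514 0.231 0.105]
hm [0.595 0.107 0.012] [0.669 0.169 0.151]
probe [ 0.621 -0.135  0.012] [ 0.638 -0.122  0.131]
bb [ 0.516 -0.415  0.012] [ 0.605 -0.327  0.057]
pink [ 0.615 -0.051  0.013] [0.691 0.08  0.044]
```

```bash
cat >> h.py <<'E'
def rot(ang):
    a=np.radians(ang); c,s=np.cos(a),np.sin(a)
    return np.array([[c,s,0],[s,-c,0],[0,0,-1.]])
E
python3 - <<'E'
from h import *
from cell import *
reach([0.485,0.005,0.32],rot(160)); f=grab_frame("wrist"); save(f,"nest1"); print(current_qpos(),current_time())
reach([0.49,-0.203,0.33],rot(78.6)); f=grab_frame("wrist"); save(f,"tool1"); print(current_qpos(),current_time())
E
```

```text
[-8.43363980e-01  7.14033062e+00  8.93359004e+01 -1.50512753e-02
  8.35461201e+01 -7.07633257e+01] 3.7
[-2.36979920e+01  1.13051395e+01  8.28049275e+01  2.94242487e-02
  8.59094390e+01 -1.23980066e+01] 4.7083
```

View pics/nest1.png

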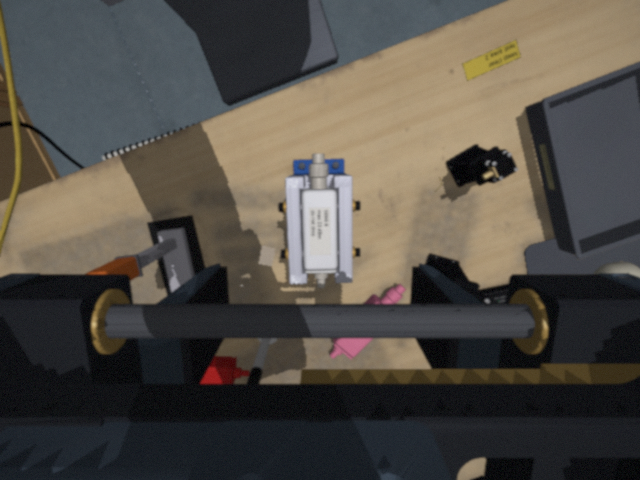

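View pics/tool1.png

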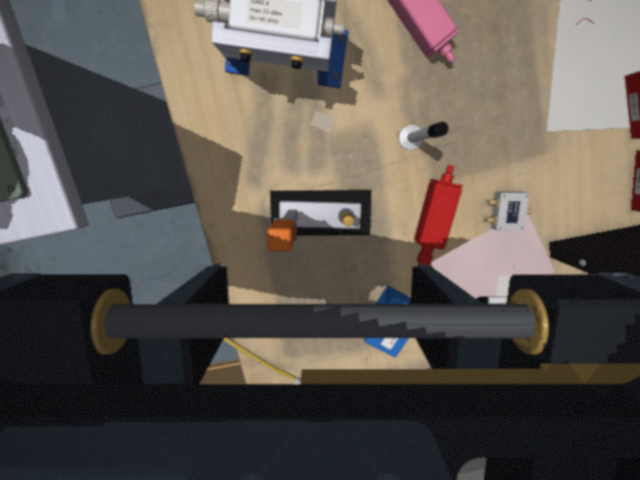

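```bash
python3 - <<'E'
from h import *
f=pickle.load(open("pics/nest1.pkl","rb")); W=cloud(f)
m=np.zeros((480,640),bool); m[130:295,260:380]=1
print("table",np.nanmedian(W[200:230,220:255,2]))
for lo in(.121,.1235,.125):
    s=W[m&(W[...,2]>lo)&(W[...,2]<.14)]; print(lo,len(s),np.median(s[:,2]),cv2.minAreaRect(s[:,:2].astype(np.float32)*1000))
    r=cv2.minAreaRect(s[:,:2].astype(np.float32)*1000)
    mm=m&(W[...,2]>lo)&(W[...,2]<.14)
# overlay
def overlay(f,c,ang,name):
    a=np.radians(ang);R=np.array([[np.cos(a),-np.sin(a),0],[np.sin(a),np.cos(a),0],[0,0,1]])
    im=f["img"].copy()
    for hx,hy,z,col in((.056,.0335,.127,(255,0,0)),(.044,.0195,.127,(0,160,0)),(.074,.0335,.008,(255,255,0)),(.025,.043,.116,(0,255,255))):
        q=np.array([[-hx,-hy,z],[hx,-hy,z],[hx,hy,z],[-hx,hy,z]])@R.T+[c[0],c[1],0]
        cv2.polylines(im,[np.round(proj(f,q)*16).astype(int)],True,col,1,shift=4)
    im=im[130:310,230:410]; cv2.imwrite(f"pics/{name}.png",cv2.resize(im,None,fx=3.3,fy=3.3,interpolation=cv2.INTER_NEAREST)[:,:,::-1])
s=W[m&(W[...,2]>.1235)&(W[...,2]<.14)]; r=cv2.minAreaRect(s[:,:2].astype(np.float32)*1000)
ang=r[2] if r[1][0]>r[1][1] else r[2]-90
print(r,ang); overlay(f,np.array(r[0])/1000,ang,"nestov")
E
```

```text
table -0.00011625735901876126
0.121 6057 0.12557616102730207 ((488.2392578125, 5.2938232421875), (83.65483856201172, 111.42218780517578), 71.0140380859375)
0.1235 5029 0.12624026969511143 ((488.22503662109375, 5.474029541015625), (67.92432403564453, 111.46868896484375), 71.18543243408203)
0.125 3361 0.12688019648774398 ((488.0417785644531, 4.911224365234375), (66.77723693847656, 111.46345520019531), 71.16592407226562)
((488.22503662109375, 5.474029541015625), (67.92432403564453, 111.46868896484375), 71.18543243408203) -18.81456756591797
```

View pics/nestov.png

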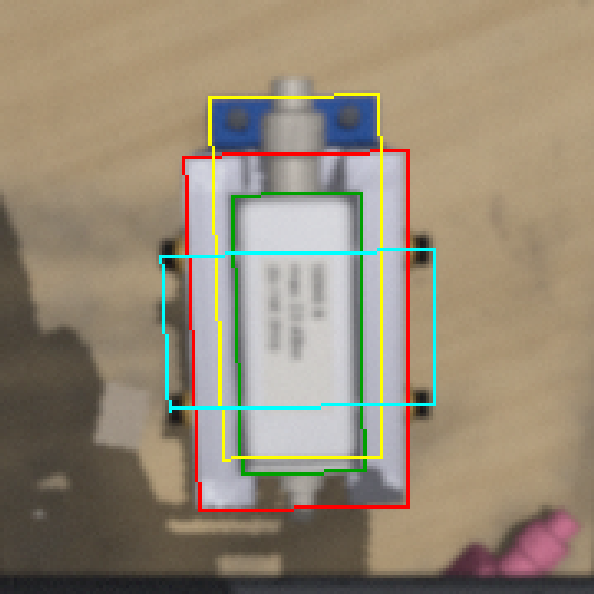

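```bash
python3 - <<'E'
from h import *
t=pickle.load(open("pics/top0.pkl","rb")); W=cloud(t)
m=np.zeros((480,640),bool); m[235:315,288:345]=1
for lo in (.1235,.125):
    s=W[m&(W[...,2]>lo)&(W[...,2]<.14)]; print("top nest",cv2.minAreaRect(s[:,:2].astype(np.float32)*1000))
f=pickle.load(open("pics/tool1.pkl","rb")); W=cloud(f)
m=np.zeros((480,640),bool); m[180:260,255:385]=1
print("table",np.nanmedian(W[240:255,310:360,2]))
for n,lo,hi in(("grip",.177,.19),("pin",.058,.068),("foot",.012,.0185),("mat+",.0015,.0185)):
    s=W[m&(W[...,2]>lo)&(W[...,2]<hi)]; print(n,len(s),s.mean(0).round(4),cv2.minAreaRect(s[:,:2].astype(np.float32)*1000))
cv2.imwrite("pics/toolz.png",cv2.resize(f["img"][170:265,245:395],None,fx=5,fy=5,interpolation=cv2.INTER_NEAREST)[:,:,::-1])
E
```

```text
top nest ((487.9871826171875, 2.4308929443359375), (78.80203247070312, 113.90117645263672), 68.94554901123047)
top nest ((488.60675048828125, 4.606986999511719), (71.96115112304688, 113.29903411865234), 69.13465118408203)
table -8.536814257559385e-05
grip 575 [ 0.4548 -0.1952  0.1835] ((454.50250244140625, -196.16697692871094), (22.334104537963867, 21.435832977294922), 77.4699478149414)
pin 113 [ 0.5174 -0.2093  0.0627] ((491.4595947265625, -198.2683563232422), (13.776174545288086, 84.57260131835938), 67.06287384033203)
foot 1561 [ 0.4921 -0.2026  0.015 ] ((490.4771728515625, -204.01742553710938), (34.048641204833984, 109.54450988769531), 76.99382781982422)
mat+ 3959 [ 0.4957 -0.2009  0.0077] ((487.9753112792969, -213.82815551757812), (111.46166229248047, 184.09323120117188), 78.65766906738281)
```

View pics/toolz.png

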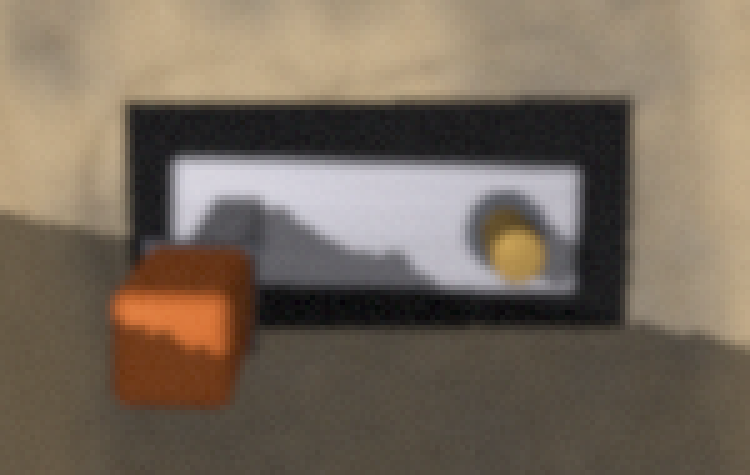

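```bash
python3 - <<'E'
from h import *
f=pickle.load(open("pics/tool1.pkl","rb"))
px=np.array([[128,102],[633,97],[625,325]])/5.+[245,170]-0.4
R=np.array(f["R"]);C=-R.T@f["t"]
def ray(p,z):
    d=R.T@np.array([(p[0]-f["cx"])/f["fx"],(p[1]-f["cy"])/f["fy"],1]); return C+d*(z-C[2])/d[2]
q=np.array([ray(p,.003) for p in px]); print(q.round(4)); print("c",(q[0]+q[2])/2, np.linalg.norm(q[1]-q[0]),np.linalg.norm(q[2]-q[1]),np.degrees(np.arctan2(*(q[1]-q[0])[1::-1])),np.degrees(np.arctan2(*(q[1]-q[2])[1::-1])))
# tray from top
t=pickle.load(open("pics/top0.pkl","rb")); W=cloud(t)[195:300,105:200].reshape(-1,3); s=W[(W[:,2]>.04)&(W[:,2]<.052)]
print("tray",cv2.minAreaRect(s[:,:2].astype(np.float32)*1000))
E
```

```text
[[ 0.4297 -0.159   0.003 ]
 [ 0.5654 -0.1848  0.003 ]
 [ 0.5528 -0.247   0.003 ]]
c [ 0.49127589 -0.20300522  0.003     ] 0.13814730488206597 0.06346024815352325 -10.789673301893576 78.53363449309327
tray ((547.3011474609375, 372.9349060058594), (207.64944458007812, 158.78538513183594), 0.7751567959785461)
```

```bash
python3 - <<'E'
from h import *
from cell import *
p=np.array([0.4545,-0.1958])
reach([*p,0.25],rot(77)); 
f=grab_frame("scene")
r=move_straight([*p,0.140],rate=0.12,force_limit=8); print(r,current_tcp_pos())
command_gripper(0.0,50); print(current_opening(),current_tcp_pos(),current_contact_force())
f=grab_frame("wrist"); save(f,"grasp1")
r=move_straight([*p,0.150],rate=0.05); wait(.1); print(current_tcp_pos(),current_contact_force(),current_torque(),current_time())
f=grab_frame("wrist"); save(f,"grasp2")
f=grab_frame("scene"); save(f,"grasp2s")
E
```

```text
False [ 0.45519018 -0.19613098  0.1407849 ]
0.021588273249104943 [ 0.45437506 -0.19576777  0.13992497] [-0.19475086 -0.39089117 -0.35988675]
[ 0.45434321 -0.19572517  0.14992311] [ 0.79464415 -0.45811329 -2.35716003] [ 0.01330151 -0.02492921 -0.03888181] 7.825
```

View pics/grasp2.png

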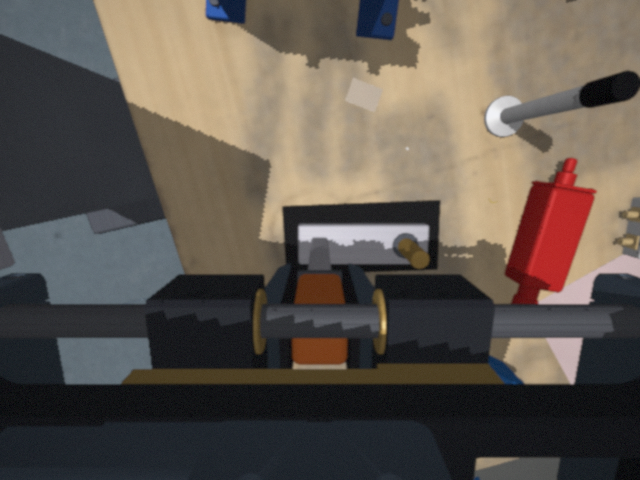

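View pics/grasp2s.png

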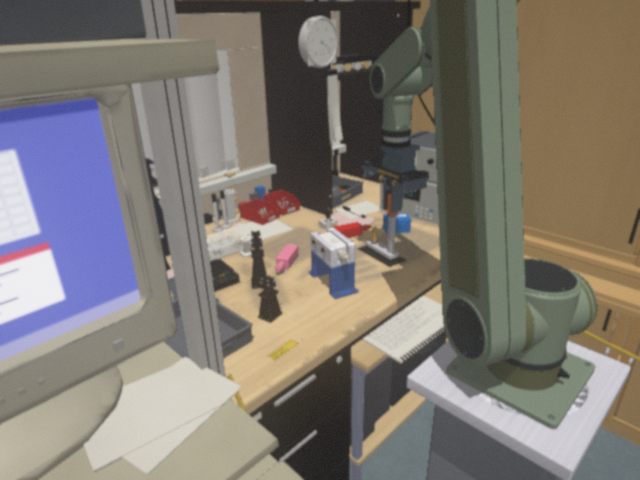

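```bash
python3 - <<'E'
from h import *
from cell import *
f=pickle.load(open("pics/grasp2.pkl","rb")); W=cloud(f); Rt=np.array(current_tcp_rot());p=np.array(current_tcp_pos())
T=(W-p)@Rt
m=np.zeros((480,640),bool); m[215:270,290:437]=1
m[:,:]&=True
for n,lo,hi in(("pin",.068,.078),("foot",.02,.028)):
    k=m&(W[...,2]>lo)&(W[...,2]<hi); 
    s=T[k]; w=W[k]; print(n,len(s),s.mean(0).round(4),s.min(0).round(4),s.max(0).round(4),np.median(w[:,2]),cv2.minAreaRect(s[:,:2].astype(np.float32)*1000))
E
```

```text
pin 366 [0.0013 0.0593 0.0773] [-0.0073 -0.0068  0.0719] [0.0069 0.0785 0.0817] 0.0725389071798753 ((5.183223724365234, 36.24105453491211), (13.846383094787598, 84.94734954833984), 8.943142890930176)
foot 3940 [0.0023 0.0344 0.125 ] [-0.0169 -0.0181  0.1218] [0.0169 0.092  0.1298] 0.024884991391634855 ((-0.041538238525390625, 36.94264221191406), (33.767208099365234, 110.06214141845703), 0.11100750416517258)
```

```bash
python3 - <<'E'
from h import *
from cell import *
c=np.array([0.4881,0.0052]); a=np.radians(71.1); ny=np.array([np.cos(a),np.sin(a)]); R=rot(161.1)
q=c-0.150*ny
print(solve_ik([*q,.147],R), current_qpos())
move_straight([*q,0.160],frame=R,rate=0.08)
move_straight([*q,0.147],rate=0.1)
print(current_tcp_pos(),current_contact_force(),current_time())
f=grab_frame("wrist"); save(f,"pre"); 
f=grab_frame("scene"); save(f,"pres",cv2.resize(f["img"][180:330,240:440],None,fx=4,fy=4))
E
```

```text
[-1.87102593e+01  1.13710269e+01  1.09870520e+02 -2.54444375e-14
  5.87584532e+01 -8.98102593e+01] [-2.46395660e+01  1.41859131e+01  1.05527684e+02 -1.69438390e-03
  6.03145194e+01 -1.16372282e+01]
[ 0.43898631 -0.13662063  0.14656322] [-0.79393682  0.33925821 -3.77032561] 9.825
```

View pics/pre.png

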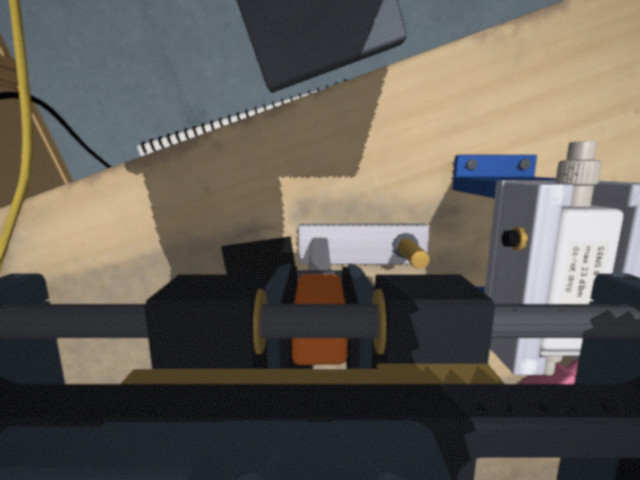

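View pics/pres.png

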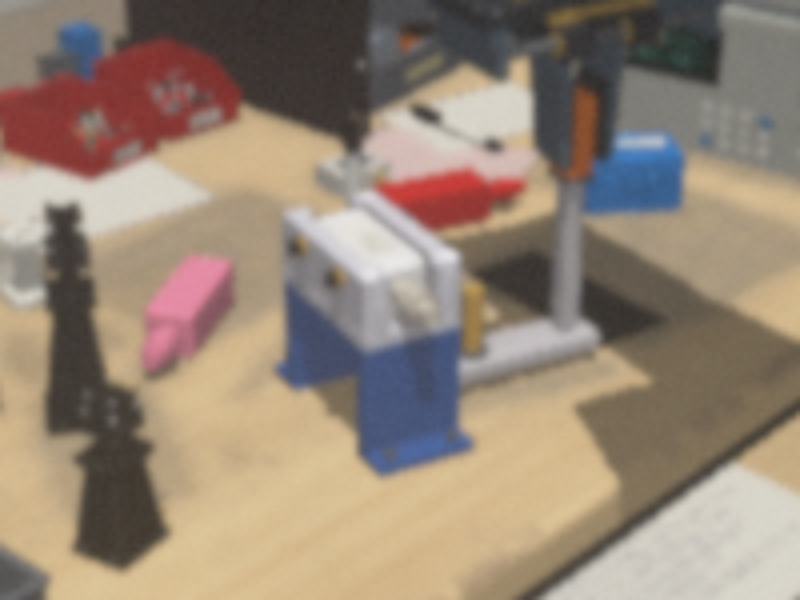

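```bash
python3 - <<'E'
from h import *
from cell import *
f=pickle.load(open("pics/pre.pkl","rb")); W=cloud(f); Rt=np.array(current_tcp_rot());p=np.array(current_tcp_pos())
T=(W-p)@Rt; print(np.degrees(np.arctan2(Rt[1,0],Rt[0,0])))
m=np.zeros((480,640),bool); m[225:252,498:530]=1
k=m&(W[...,2]>.109)&(W[...,2]<.1225); s=T[k]; print(len(s),s.mean(0),s.min(0),s.max(0))
# block left edge at rim: first col with z>.125
for r in (190,200,215,260,270):
    cs=np.where(W[r,480:560,2]>.1225)[0]; print(r,T[r,480+cs[0]].round(4))
# bluefoot region top/bottom edges
m[:]=0;m[145:200,450:540]=1;k=m&(W[...,2]>.124);
m[:]=0;m[170:200,490:560]=1;k=m&(W[...,2]>.1245)&(W[...,2]<.13);s=T[k];print("block xmax",s.max(0))
C=np.array([0.4881,0.0052,0.08]);print("nest c in tcp",((C-p)@Rt).round(4))
E
```

```text
161.08663808163556
535 [0.02558366 0.11160375 0.02830631] [0.01597062 0.10616567 0.02472633] [0.03332029 0.11689121 0.03817247]
190 [0.0525 0.1156 0.0237]
200 [0.0472 0.1159 0.0239]
215 [0.0389 0.1159 0.0247]
260 [0.0138 0.116  0.0239]
270 [0.0079 0.1158 0.0241]
block xmax [0.05582617 0.12769939 0.02270388]
nest c in tcp [0.0003 0.1501 0.0672]
```

```bash
python3 - <<'E'
from h import *
from cell import *
c=np.array([0.4880,0.0048]); a=np.radians(71.1); ny=np.array([np.cos(a),np.sin(a)])
q=c-0.072*ny
r=move_straight([*q,0.147],rate=0.06,force_limit=6); print(r,current_tcp_pos(),current_contact_force())
if not r:
    r=move_straight([*q,0.165],rate=0.05,force_limit=10); print(r,current_tcp_pos(),current_contact_force())
    r=move_straight([*q,0.2005],rate=0.05,force_limit=25); print(r,current_tcp_pos(),current_contact_force(),current_torque())
    wait(0.3); print(current_tcp_pos(),current_contact_force(),current_time())
f=grab_frame("wrist"); save(f,"up"); 
f=grab_frame("scene"); save(f,"ups",cv2.resize(f["img"][180:330,240:440],None,fx=4,fy=4))
E
```

```text
False [ 0.46455158 -0.06360599  0.14697271] [ 0.19273152 -0.28758487 -2.89471676]
False [ 0.46484043 -0.06338431  0.16532149] [-0.71523097 -0.26354095 -3.31606503]
False [ 0.46455642 -0.06330632  0.20058258] [ 0.88079608  0.47842643 -4.54163265] [-0.13003368 -0.01352878  0.02580854]
[ 0.46462815 -0.06330672  0.20044838] [-0.23861433  0.34461197 -3.78961921] 13.0333
```

View pics/up.png

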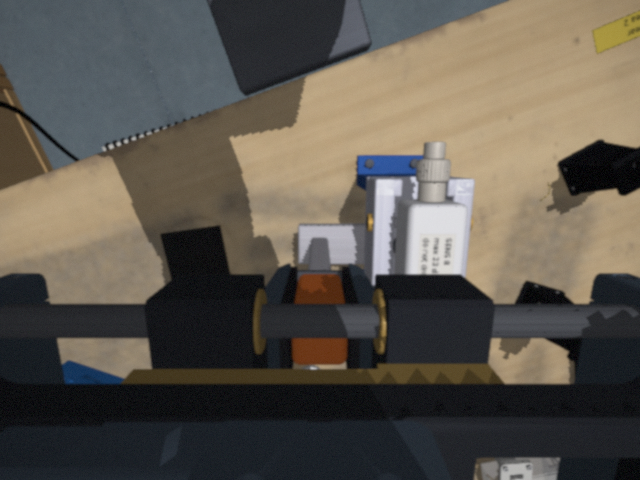

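View pics/ups.png

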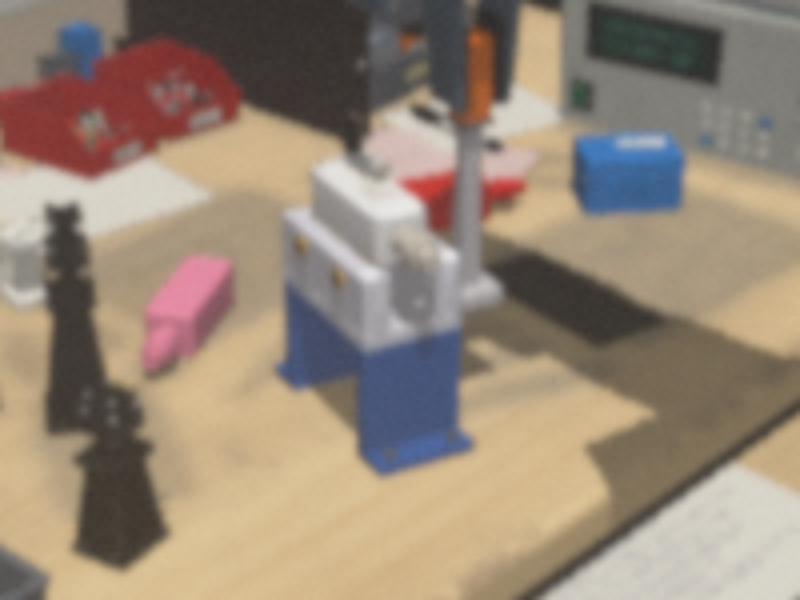

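```bash
python3 - <<'E'
from h import *
for n in("up","ups"):
    f=pickle.load(open(f"pics/{n}.pkl","rb")); W=cloud(f)
    c=np.array([0.4880,0.0048]);a=np.radians(-18.9)
    d=W[...,:2]-c; X=d[...,0]*np.cos(a)+d[...,1]*np.sin(a);Y=-d[...,0]*np.sin(a)+d[...,1]*np.cos(a)
    k=(np.abs(X)<.04)&(np.abs(Y)<.015)&(W[...,2]>.14)&(W[...,2]<.19)
    s=np.c_[X[k],Y[k],np.ones(k.sum())]; print(n,k.sum(),np.median(W[k][:,2]),np.linalg.lstsq(s,W[k][:,2],rcond=None)[0])
E
```

```text
up 3249 0.15973724068013184 [6.84174952e-03 7.70150813e-05 1.59880419e-01]
ups 177 0.15889213063509364 [ 0.02314696 -0.05771461  0.15837819]
```

```bash
python3 - <<'E'
from h import *
from cell import *
c=np.array([0.4880,0.0048]); a=np.radians(71.1); ny=np.array([np.cos(a),np.sin(a)])
q=c-0.072*ny
r=move_straight([*q,0.147],rate=0.06); print(current_tcp_pos(),current_contact_force())
f=grab_frame("wrist"); W=cloud(f); save(f,"down")
k=np.hypot(W[...,0]-.488,W[...,1]-.005)<.02; print("sensor top",np.nanmedian(W[k][:,2]))
q=c-0.150*ny
r=move_straight([*q,0.147],rate=0.10,force_limit=8); print(r,current_tcp_pos(),current_time())
f=grab_frame("wrist"); save(f,"out"); 
f=grab_frame("scene"); save(f,"outs",cv2.resize(f["img"][180:330,240:440],None,fx=4,fy=4))
E
```

```text
[ 0.4650412  -0.06338742  0.14734049] [-0.46304036  0.13204838 -3.25132045]
sensor top 0.23407381175285133
False [ 0.43950106 -0.1368669   0.14702326] 15.1583
```

View pics/outs.png

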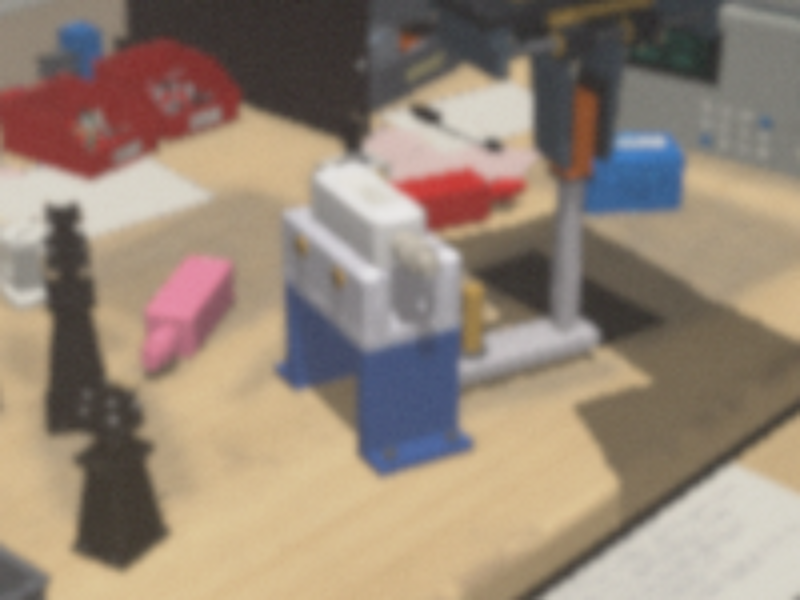

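View pics/out.png

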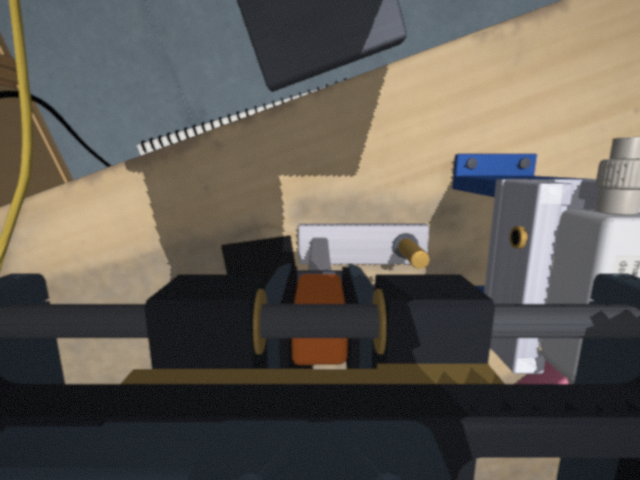

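```bash
python3 - <<'E'
from h import *
from cell import *
q=[0.4550,-0.1958]
move_straight([*q,0.165],frame=rot(78.8),rate=0.09)
f=grab_frame("wrist"); save(f,"overmat")
r=move_straight([*q,0.143],rate=0.08,force_limit=8); print(r)
r=move_straight([*q,0.1385],rate=0.02,force_limit=4); print(r,current_tcp_pos(),current_contact_force())
f=grab_frame("wrist"); save(f,"onmat")
command_gripper(0.06); print(current_opening())
move_straight([*q,0.26],rate=0.2)
f=grab_frame("wrist"); save(f,"parked"); print(current_time())
E
```

```text
False
True [ 0.45582941 -0.19617167  0.13988394] [0.37586555 0.45496905 4.36402189]
0.05997032512773385
19.175
```

View pics/parked.png

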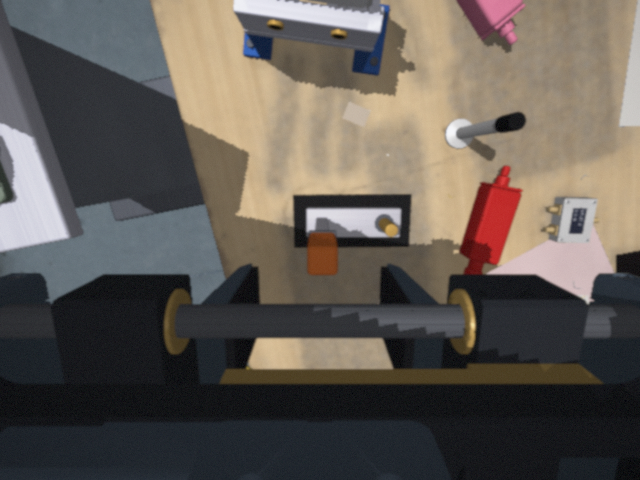

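```bash
python3 - <<'E'
from h import *
from cell import *
c=[0.488,0.0048]
reach([*c,0.30],rot(161.1)); command_gripper(0.085)
f=grab_frame("wrist"); save(f,"sens"); W=cloud(f)
k=(np.hypot(W[...,0]-.488,W[...,1]-.005)<.06)&(W[...,2]>.150)&(W[...,2]<.165)
s=W[k]; print(np.median(s[:,2]),cv2.minAreaRect(s[:,:2].astype(np.float32)*1000)); A=np.c_[s[:,:2]-c,np.ones(len(s))]; print(np.linalg.lstsq(A,s[:,2],rcond=None)[0],current_time(),current_tcp_pos())
E
```

```text
0.15589026883163648 ((481.57763671875, 6.974422454833984), (35.95516586303711, 104.43719482421875), 71.81533813476562)
[-0.00125239  0.00131737  0.15574168] 20.7583 [0.48799943 0.00472436 0.30005335]
```

View pics/sens.png

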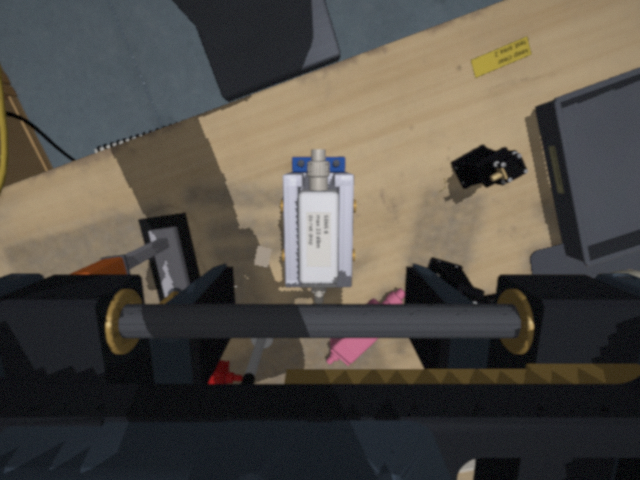

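```bash
python3 - <<'E'
from h import *
W=cloud(pickle.load(open("pics/top0.pkl","rb")))
for y in np.arange(.26,.62,.04):
    print(round(y,2),[ (round(float(np.nanmax(W[...,2][k])),2) if (k:=((abs(W[...,1]-y)<.02)&(abs(W[...,0]-x)<.03))).any() else None) for x in np.arange(.3,.85,.06)])
E
python3 - <<'E'
from h import *
from cell import *
c=[0.4878,0.0048]
r=move_straight([*c,0.1325],rate=0.12,force_limit=8); print(r,current_tcp_pos())
command_gripper(0.0,20); print(current_opening(),current_contact_force())
r=move_straight([*c,0.16],rate=0.05); print(current_opening(),current_contact_force(),current_torque(),current_time())
f=grab_frame("scene"); save(f,"lift",cv2.resize(f["img"][180:330,240:440],None,fx=4,fy=4))
E
```

```text
0.26 [0.0, 0.01, 0.01, 0.01, 0.01, 0.01, 0.03, 0.03, 0.66, 0.17]
0.3 [0.0, 0.01, 0.05, 0.05, 0.05, 0.05, 0.05, 0.01, 0.66, 0.2]
0.34 [0.0, 0.01, 0.05, 0.05, 0.01, 0.01, 0.05, 0.04, 0.66, 0.01]
0.38 [0.0, 0.01, 0.05, 0.05, 0.01, 0.01, 0.05, 0.04, 0.66, 0.01]
0.42 [0.0, 0.01, 0.05, 0.01, 0.01, 0.01, 0.05, 0.01, 0.01, 0.1]
0.46 [0.46, 0.46, 0.05, 0.05, 0.05, 0.05, 0.05, 0.01, 0.51, 0.11]
0.5 [0.14, 0.41, 0.14, 0.14, 0.14, 0.14, 0.14, 0.14, 0.46, 0.46]
0.54 [0.29, 0.15, 0.14, 0.14, 0.14, 0.14, 0.14, 0.14, 0.0, None]
0.58 [0.15, 0.16, 0.17, 0.14, 0.14, 0.14, 0.15, 0.14, None, None]
False [0.4882906  0.00479957 0.13312693]
0.03555757275970748 [-0.82054204 -0.26786754  0.56869501]
0.03595507562294602 [ 0.21265389 -0.23541767 -1.72808651] [ 0.07338705 -0.1090918   0.04788529] 23.8083
```

View pics/lift.png

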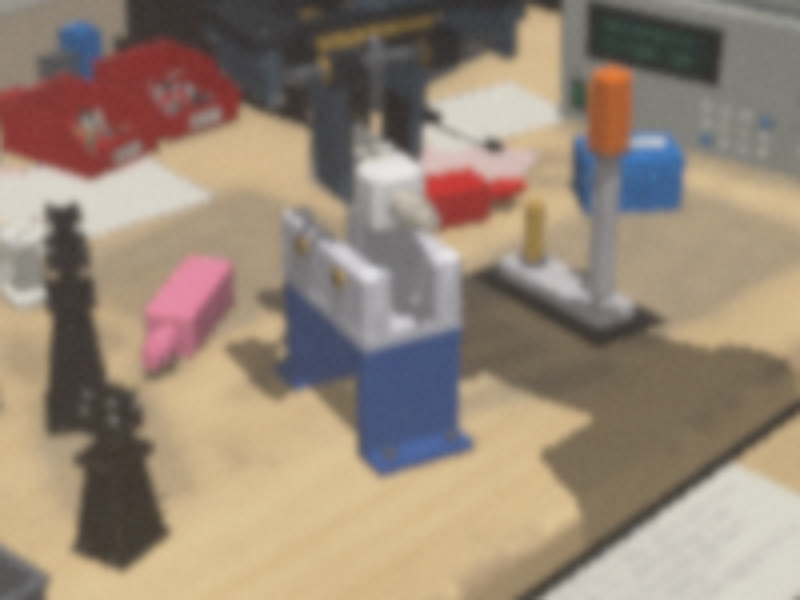

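```bash
python3 - <<'E'
from h import *
from cell import *
move_straight([.4878,.0048,.25],rate=0.15)
q=[0.547,0.353]
move_straight([*q,.25],frame=rot(180.8),rate=0.15)
print(current_qpos(),current_opening(),current_time())
f=grab_frame("wrist"); save(f,"overtray")
f=grab_frame("scene"); save(f,"overtrays")
E
```

```text
[ 3.17867483e+01  2.43036106e+01  7.52168781e+01 -1.05203731e-02
  8.04776817e+01 -5.89767767e+01] 0.03589057129104799 27.1167
```

View pics/overtray.png

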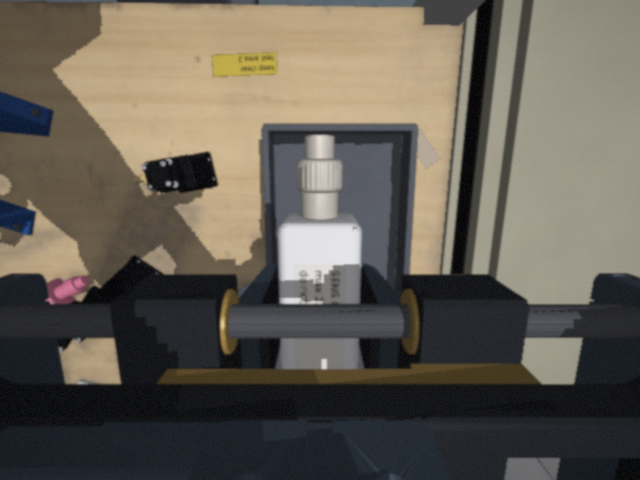

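View pics/overtrays.png

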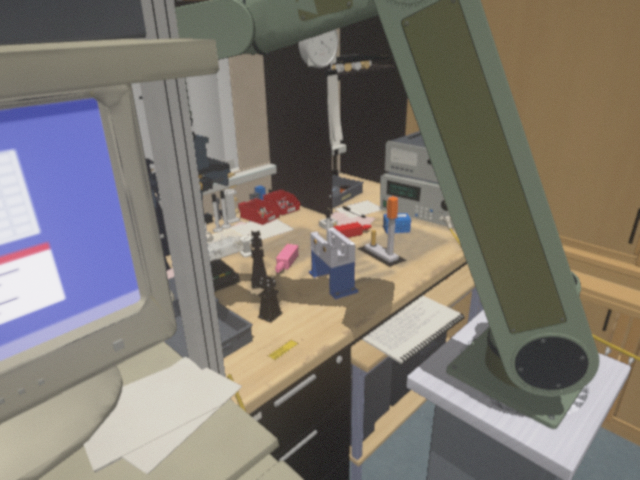

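```bash
python3 - <<'E'
from h import *
from cell import *
q=[0.547,0.353]
W=cloud(pickle.load(open("pics/overtray.pkl","rb")));k=(W[...,2]>.07)&(W[...,1]>.4)&(W[...,0]<.6)&(W[...,0]>.4);s=W[k];print("wall y from",np.percentile(s[:,1],[0,1,5]))
r=move_straight([*q,.06],rate=0.12,force_limit=8); print(r)
if not r:
    r=move_straight([*q,.024],rate=0.06,force_limit=6); print(r)
    r=move_straight([*q,.0145],rate=0.015,force_limit=2); print(r)
print(current_tcp_pos(),current_contact_force(),current_time())
f=grab_frame("wrist"); save(f,"intray")
E
```

```text
wall y from [0.40000246 0.40094835 0.40448458]
False
False
True
[0.54700572 0.35297069 0.01604781] [-0.05980856 -0.60604021  4.18662161] 30.2333
```

View pics/intray.png

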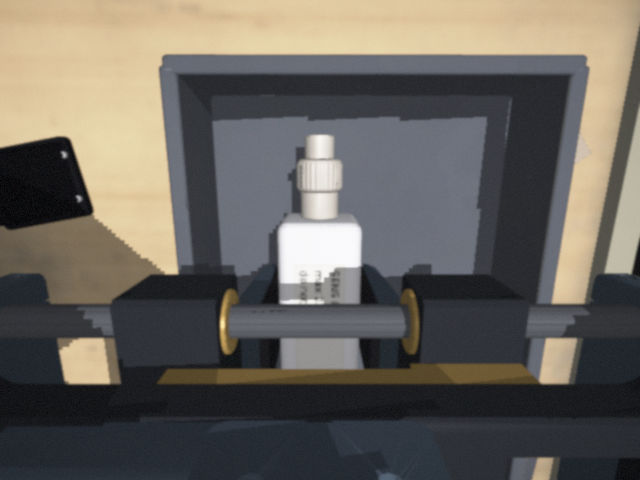

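Contact was made at the expected height, so I release gently and retract.

```bash
python3 - <<'E'
from h import *
from cell import *
q=[0.547,0.353]
command_gripper(0.056); print(current_opening())
move_straight([*q,.30],rate=0.15)
f=grab_frame("wrist"); save(f,"fin_w"); W=cloud(f)
k=(abs(W[...,0]-.547)<.035)&(abs(W[...,1]-.353)<.012)&(W[...,2]<.06); s=W[k]; A=np.c_[s[:,:2]-q,np.ones(len(s))]; print("sensor",len(s),np.linalg.lstsq(A,s[:,2],rcond=None)[0])
reach([0.45,0.15,0.38],rot(150))
wait(0.5)
f=grab_frame("top"); save(f,"fin_t"); 
f=grab_frame("scene"); save(f,"fin_s"); print(current_time(),current_contact_force())
W=cloud(f)
f=pickle.load(open("pics/fin_t.pkl","rb"));W=cloud(f)
cv2.imwrite("pics/fin_tz.png",cv2.resize(f["img"][150:340,90:530],None,fx=1.8,fy=1.8)[:,:,::-1])
# object shift in top view
o=cloud(pickle.load(open("pics/top0.pkl","rb")))
for n,b in dict(hs=(221,271,27,24),hm=(260,214,28,34),probe=(374,209,15,22),bb=(484,242,41,41)).items():
    a_,b_,c_,d_=b; sl=np.s_[b_-d_//2-5:b_+d_//2+5,a_-c_//2-5:a_+c_//2+5]
    print(n,[np.nanmean(X[sl][X[sl][...,2]>.02],0).round(4) for X in(o,W)])
s=W[250:300,395:430]; g=s[(s[...,2]>.15)]; print("grip",g.mean(0)); ft=s[(s[...,2]>.012)&(s[...,2]<.02)]; print(cv2.minAreaRect(ft[:,:2].astype(np.float32)*1000))
E
```

```text
0.05574529378565459
sensor 1150 [-0.00120002  0.0076085   0.03967389]
34.4417 [ 0.43087668 -0.09692879  0.23253762]
hs [array([0.4931, 0.204 , 0.0787]), array([0.4619, 0.1022, 0.6773])]
hm [array([0.6208, 0.1303, 0.0962]), array([0.6209, 0.1304, 0.0957])]
probe [array([ 0.6259, -0.1276,  0.0963]), array([ 0.626 , -0.1276,  0.0978])]
bb [array([ 0.559 , -0.3697,  0.0451]), array([ 0.5592, -0.3698,  0.0451])]
grip [ 0.45572283 -0.19521639  0.18073201]
((492.26275634765625, -204.25387573242188), (34.434696197509766, 109.54573059082031), 78.36898040771484)
```

View pics/fin_w.png

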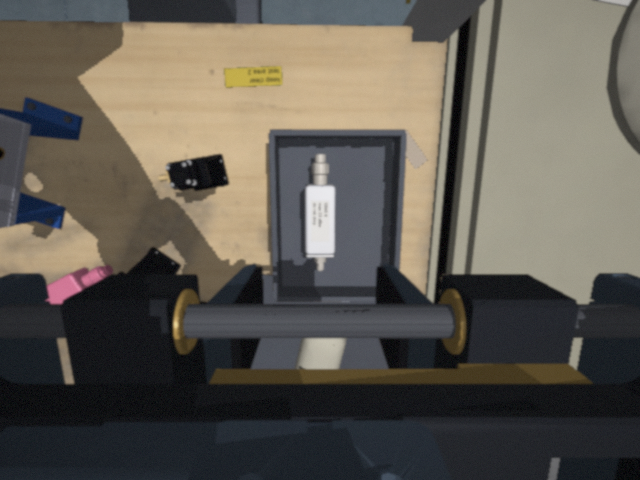

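View pics/fin_tz.png

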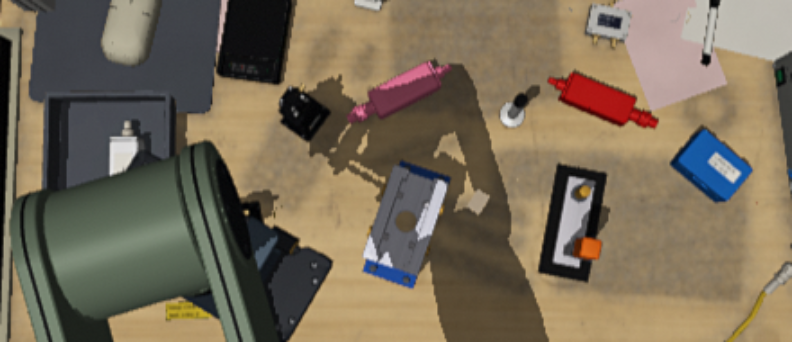

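```bash
python3 -c "
from cell import *
print(sign_off(),current_time())"
```

```text
the job is handed in; nothing more can be done
the job is handed in; nothing more can be done
```

The job is done and handed in at about 34.5 s of the 67 s allowed; no verdict was reported.

- **Knockout:** I gripped the tool, ran its foot into the tunnel from the −y side and pushed the pin up to about z 123 mm. The depth image put the sensor's underside at about 123.7 mm. After I drew the tool out, the sensor rested level on the catches with its underside at about 120 mm.
- **Tool:** It stands on the mat with its whole foot inside it. Its handle is about 36 mm from the mat centre and about 1 mm off the centre line.
- **Sensor:** I laid it in the tray, letting go only after a light contact of about 4 N. The wrist image before I moved away shows it right way up. Its top is at 39.7 mm, so its underside is on the floor, and its tilt is under 0.01 rad. It lies lengthwise, about 20 mm off the tray's centre line.
- **Bystanders:** In the final top view the taller horn and the blue box are within 0.3 mm of their starting positions. The probe is unmoved sideways; its mean height reads 1.5 mm different, which I take as depth noise.
- **Short horn:** The arm hid it in that last picture, so I have no final measurement of it. It was standing in the wrist image taken just before.

One depth reading of the sensor top, taken while the tool was being lowered, was useless because the gripper blocked the view. The later reading from above replaced it.

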